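# Lock the pinch-tab dust cap onto the reader's port

### The arm

A 6-joint arm with a two-finger parallel gripper is mounted at the origin on the work surface. World frame = base frame: x ahead of the robot, y to its left, z up, the work surface at z = 0. Lengths are in m, angles in rad, forces in N, time in s.
With the tool pointing down it reaches from about 0.35 to 0.775 m from the base axis. Payload 7.3 kg.
Tool frame: the origin (TCP) lies on the mounting face of the last link; the fingertips stand 178 mm ahead of it and the grasp point (between the pads) lies 159 mm ahead of it (robot.grip_depth is the distance from the TCP to the grasp point, in m); z points along the fingers, y is the line along which they close (so a half turn about z gives the same grasp; the last joint's range is limited). The gripper opens to 92 mm and grips with 3 to 60 N. Pads are 19 mm wide; open, the fingers measure 130 mm over their backs; the gripper's body (75 mm by 190 mm) begins 47 mm behind the grasp point.
Start: joints at [1.035, 0.342, 1.524, -0, 1.275, -0.146], TCP at [0.199, 0.486, 0.405] pointing down, gripper open.
Joint ranges: [-2.53, 2.53], [-0.77, 2.02], [0.04, 2.7], [-1, 4.14], [0.28, 2.66], [-3.11, 3.11]. Speed limits (rad/s): [2.57, 2.57, 3.14, 3.14, 3.14, 3.14].

### API

Orientations are given as [roll, pitch, yaw] about the fixed x, y, z axes, in that order (R = Rz(yaw) Ry(pitch) Rx(roll)).
In Python, from cell import observe, cams, robot, models gives the robot as it stands.
- The arm moves only by the shell command python3 -m jog 'ROWS' [FORCE]. ROWS is JSON, a list of rows, each a list of 3 entries, a list of its own where there are three numbers: the shift along the tool's x, y, z each as a share of 0.4 m, from -1 to 1, then the turn about the tool's z as a share of pi rad, from -1 to 1, then the closure, from 0 (fully open) to 1 (shut). In form: [[[x, y, z], turn, jaw], ...]. A call has 1 to 12 rows; each row is the pose to reach, as a shift and turn from the pose commanded when the call began, along the tool's axes at that moment, turning the shorter way round; what a row does not reach only later rows make up. A row lasts 1/8 s, in which the tool goes at most 62.5 mm and 10.7 degrees, less where a joint would pass 70% of its speed; a pose out of reach is approached as far as the arm can. A call with a number of a shift or a turn outside -1 to 1 is refused whole. A call with a gripper value outside its range is refused whole. The fingers move at their own pace and stop on an object; FORCE is the grip in N (left out, the last holds). Time passes only in rows, so rows that repeat a pose let the fingers close. It gives the time, the measured TCP pose, the force, the opening and the grip force at its end, in the units of the state.
- observe(): the state, without advancing time (a new reading comes with each control period).
- cams.read_camera(name): name is "scene" or "top" or "wrist"; returns the picture (384x512x3 uint8, red, green, blue); there is no depth.
- cams.camera_model(name): a dict with "camera_matrix" (3x3 intrinsics, pixels), "pose" (4x4, takes a point from camera to world coordinates). Camera axes: x right, y down, z forward; pixel columns grow to the right and rows downward; lengths in m; the calibration is good to about 2 mm. A picture is of the moment at which its call begins: read the wrist's pose just before it. camera_model takes no time and is no camera call; for the wrist camera it gives the pose at the moment of the call.
- robot.hand_in(): hands the job in; it is judged then, once.
Trained networks look in the newest picture that a camera, given by its name, has taken for a name from the list of things; names that differ only in an ending like _2 or _b are one class to them, and where a whole thing is asked for, a point or a joint stands for the part that bears it (a point fixed in the world has none). Each returns a list of dicts, best first, with "confidence" (0 to 1); they miss things now and then, are a little off and sometimes report something else, mostly with a low value. They report only what shows in the picture. A call takes as long as a camera call. They do not tell look-alikes from the thing itself.
- models.find_in(target, camera): "position" ([x, y, z] in m, in world coordinates, good to about 4 mm: the middle of the surface that is visible of it).
- models.pinpoint(target, camera): "position" ([x, y, z] in m, in world coordinates, good to about 4 mm: a listed point, or the origin of a listed thing).
The state is a dict: "time": time; "qpos": joint angles; "qvel": joint speeds; "joint_efforts": joint torques, N m; "tool_pos": TCP position; "tool_rot": TCP orientation; "contact_force": force on the tool from outside, world axes, zero at the start; "torque": the same for the moment, N m; "opening": finger opening in m; "grip_force": force on a finger pad.
Only numpy, scipy, OpenCV 4.12 (cv2) and the standard library are available. Lean on these libraries where they do the work, as an engineer would, in place of code of your own. Each camera call takes 0.05 s, during which the arm holds its last target. There are 200 camera calls.

### The job

Close the open port of the blue bench reader with its black dust cap: pick the cap up by pinching its two orange tabs together, press it gently and squarely down onto the port's springy seal, and, while it is pressed home, let the tabs spread under the rim so that the cap stays locked on and level when you let go. Do not push hard on the reader, and leave the other things on the bench where they are.

Things in the scene. Friction and masses are not known exactly. Their poses are not given: they have to be found in the camera images.
- cap: Black round dust cap, 43 mm tall with its tabs, about 80 g, standing upright on the bench. Origin: centre of its underside, z up. Plug 50 mm diameter, chamfered foot, z=0 to 17 mm; flange 72 mm diameter, z=17 to 21 mm. Two orange sprung tabs (see joints) at its +y and -y. Fits at any yaw. It does not snap in by pushing: the tabs must be pinched while it goes in.
- tab_a (a joint): Orange tab at the cap's +y: an upright grip fin on the flange, z=21 to 43 mm of the cap, 24 mm wide along x, 5 mm thick. Value: inward travel, 0 = spread, 0.007 m = fully pinched at its stop. The two fins' outer faces are 44 mm apart spread, 30 mm pinched. Spring 3.2 N at 0 rising to 8.8 N at 0.007.
- tab_b (a joint): The same tab at the cap's -y. Each tab also carries a blunt latch tongue low on the plug, 16 mm wide, z=1 to 6 mm of the cap: it reaches 31 mm from the cap's axis when spread (more than the bore), 24 mm when pinched (inside the plug).
- reader: Blue bench reader, fixed, box 170 x 150 x 60 mm (x, y, z), origin at the centre of its underside. On its top an aluminium collar, 84 mm outer diameter, surrounds the port. Bore through the collar's rim: 54 mm diameter, 8 mm deep; below, the bore widens to 70 mm, where the tongues go. The collar is stiffly set to another height each time.
- port (a point): Point on the port's upright axis, level with the reader's flat top (60 mm above the bench), NOT at the rim: the collar's metal rim is 26 to 42 mm above it, unmeasured; feel for it. The cap's flange first meets a black sprung ring (58/74 mm diameters), top 5 mm above the rim, 1.8 N per mm, until flush with solid metal at 9 N. The tongues clear the rim once it is pressed 2 mm: aim at 4 mm.
- dish: Clear round dish, 60 mm diameter, 16 mm tall, bystander.
- jar: Small jar with white cap, 44 mm diameter, 55 mm tall, bystander.
- stopper: Green round stopper, 44 mm diameter, 26 mm tall, bystander.
- tube_rack: Blue tube rack 100 x 60 mm, 58 mm tall with tubes, bystander.
- marker: Red marker pen lying on the bench, 110 mm long, 14 mm thick, bystander.
Mind the look-alikes: they are no part of the job. What is shaped like the reader but yellow is not meant.

How it is judged:
On the way, in this order (a step that is already met when the one before it is completed fails the run):
1. the cap is lifted clear of the bench with both tabs pinched in (value of joint each of tab_a, tab_b above 0.004 m and height (world z) of cap above 0.02 m), for 0.2 s.
2. the cap is brought down onto the port with both tabs still pinched (value of joint each of tab_a, tab_b above 0.004 m and horizontal distance between cap and port below 0.006 m and z of cap in the frame of port below 0.0295 m), for 0.1 s.
At the end, for the whole second after the job is handed in: The cap is locked in the port: both tabs spread to within 2 mm of free, the cap's axis within 5 mm of the port's and within 0.06 rad of upright, its underside 6 to 29 mm above the reader's top (spread tabs at that height can only be under the rim), at rest and released (value of joint each of tab_a, tab_b below 0.002 m and horizontal distance between cap and port below 0.005 m and z of cap in the frame of port between 0.006 and 0.029 m and angle between cap's own z axis and vertical below 0.06 rad and linear speed of cap below 0.02 m/s); the robot touches nothing.
It fails at once if the cap is pressed on the reader with more than 20 N (contact force between cap and reader above 20 N).
It fails at once if the arm pushes on the reader with more than 20 N (contact force between the arm and reader above 20 N).
It fails at once if the fingers push on the reader with more than 20 N (contact force between the fingers and reader above 20 N).
It fails at once if another thing on the bench is shifted by more than 20 mm (distance of any of dish, jar, stopper, tube_rack, marker from where it was at the start of the episode above 0.02 m).
It also fails if it takes over 43 s, if anything falls off the work surface, if the arm or the gripper's body presses on something with over 40 N, if the wrist force passes 120 N, or if a joint passes its speed limit or range.

## Working session

There is one attempt and no reset: what is moved stays moved. The work goes in short steps, Python scripts to look and compute and a shell command to move; the robot and the scene stay as the last step left them, time stands still between calls to the robot, and variables do not carry over. Pictures are saved under pics/ and viewed, at most 10 in all, crops included, and the job is handed in when it is done.

```bash
mkdir -p pics; python3 - <<'E'
from cell import observe,cams,robot,models
import cv2,numpy as np
a=cams.read_camera("top");b=cams.read_camera("scene")
cv2.imwrite("pics/a.png",a[:,:,::-1]);cv2.imwrite("pics/b.png",b[:,:,::-1])
for c in("top","scene"):
  for t in("cap","tab_a","port","reader"):
    for f in("pinpoint","find_in"):
      print(c,t,f,[(np.round(d["position"],3).tolist(),round(d["confidence"],2)) for d in getattr(models,f)(t,c)][:4])
  m=cams.camera_model(c);print(m["camera_matrix"],m["pose"])
s=observe();print(s["time"],s["tool_pos"],s["tool_rot"],s["opening"],s["contact_force"])
E
```

```text
top cap pinpoint [([0.469, 0.268, 0.0], 0.79)]
top cap find_in [([0.466, 0.271, 0.021], 0.96)]Traceback (most recent call last):
  File "<stdin>", line 8, in <module>
ValueError: it knows: cap, dish, jar, marker, port, reader, stopper, tube_rack
```

View pics/a.png

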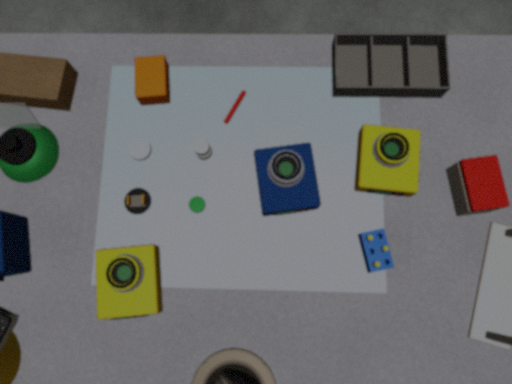

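View pics/b.png

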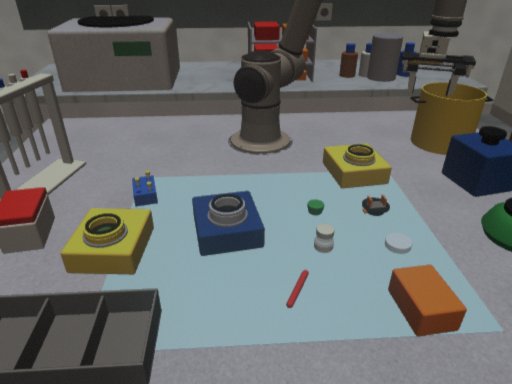

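The top view shows the cap at about (138,200), with its orange tabs to the left and right. The blue reader's port is at about (286,168), two yellow look-alikes stand at (125,272) and (392,148), and the stopper is at (197,204).

```bash
python3 - <<'E'
from cell import observe,cams,robot,models
import cv2,numpy as np
for c in("top","scene"):
  cams.read_camera(c)
  for t in("cap","port","reader"):
      print(c,t,[(np.round(d["position"],3).tolist(),round(d["confidence"],2)) for d in models.pinpoint(t,c)][:4])
m=cams.camera_model("top");print(m["camera_matrix"],m["pose"])
K=np.array(m["camera_matrix"]);P=np.array(m["pose"])
def bp(u,v,z):
  d=P[:3,:3]@np.linalg.solve(K,[u,v,1]);o=P[:3,3];return (o+d*(z-o[2])/d[2]).round(4)
print(bp(138,200,.02),bp(286,168,.09),bp(197,204,.026))
a=cv2.imread("pics/a.png");h=cv2.cvtColor(a,cv2.COLOR_BGR2HSV)
o=cv2.inRange(h,(5,70,70),(22,255,255));o[:185]=0;o[215:]=0;o[:,:120]=0;o[:,160:]=0
n,l,s,ce=cv2.connectedComponentsWithStats(o);print(s,ce);
for x in ce[1:]:print(bp(*x,.043))
cv2.imwrite("pics/c.png",cv2.resize(np.hstack([a[180:220,118:158],a[148:188,266:306]]),None,fx=10,fy=10,interpolation=2))
s=observe();print(s["time"],s["tool_pos"],s["tool_rot"],s["opening"],s["contact_force"])
E
```

```text
top cap [([0.47, 0.271, 0.001], 0.83)]
top port [([0.552, -0.119, 0.063], 0.97), ([0.606, -0.389, 0.063], 0.93)]
top reader [([0.264, 0.274, -0.003], 0.89), ([0.59, -0.386, 0.003], 0.56), ([0.534, -0.119, 0.001], 0.55)]
scene cap [([0.474, 0.27, -0.003], 0.58)]
scene port [([0.282, 0.277, 0.066], 0.72), ([0.554, -0.118, 0.06], 0.59), ([0.611, -0.388, 0.06], 0.57)]
scene reader [([0.531, -0.121, 0.002], 0.94), ([0.265, 0.272, -0.002], 0.78), ([0.59, -0.382, 0.002], 0.62)]
[[417.99235104   0.         249.97657021]
 [  0.         417.99235104 194.98634382]
 [  0.           0.           1.        ]] [[ 0.02366441 -0.98056798  0.19474709  0.27833234]
 [-0.99920769 -0.01696378  0.03600321 -0.06861761]
 [-0.03199994 -0.19544478 -0.9801925   1.09577471]
 [ 0.          0.          0.          1.        ]]
[0.4734 0.2666 0.02  ] [ 0.5479 -0.1194  0.09  ] [0.4645 0.1085 0.026 ]
[[     0      0    512    384 196521]
 [   126    195      6     11     47]
 [   141    194      4     11     40]] [[255.55350828 191.49645585]
 [128.         200.06382979]
 [142.425      198.85      ]]
[0.4686 0.2855 0.043 ]
[0.4725 0.2481 0.043 ]
0.6 [0.19945248 0.4856203  0.40473781] [3.14153438e+00 2.18929126e-05 2.75186039e+00] 0.09178095997624519 [0.18028409 0.044739   0.39841614]
```

View pics/c.png

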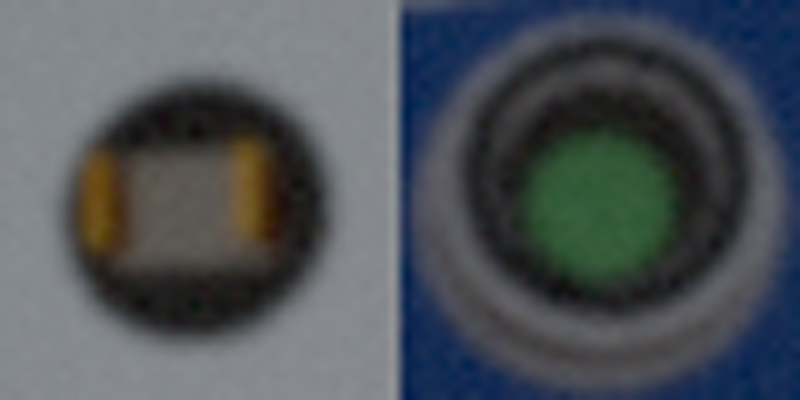

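The crop shows the cap's tabs at about 96° in world yaw. Next I hover over the cap for a closer look.

```bash
cat > h.py <<'E'
from cell import observe,cams,robot,models
import numpy as np,cv2
from scipy.spatial.transform import Rotation as Ro
def toolshift(target):  # target TCP -> shares in tool axes
    s=observe();R=Ro.from_euler('xyz',s["tool_rot"]).as_matrix()
    return (R.T@(np.array(target)-s["tool_pos"])/0.4).round(4)
def bp(m,u,v,z):
    K=np.array(m["camera_matrix"]);P=np.array(m["pose"])
    d=P[:3,:3]@np.linalg.solve(K,[u,v,1]);o=P[:3,3];return (o+d*(z-o[2])/d[2]).round(4)
def px(m,p):
    K=np.array(m["camera_matrix"]);P=np.array(m["pose"])
    q=K@(P[:3,:3].T@(np.array(p)-P[:3,3]));return (q[:2]/q[2]).round(1)
def look(n):
    m=cams.camera_model("wrist");a=cams.read_camera("wrist");cv2.imwrite(n,a[:,:,::-1])
    s=observe();print(s["time"],s["tool_pos"].round(4) if hasattr(s["tool_pos"],'round') else s["tool_pos"],s["tool_rot"],s["contact_force"]);return m,a
E
python3 -m jog '[[[-0.835,-0.246,0.25],-0.157,0],[[-0.835,-0.246,0.25],-0.157,0],[[-0.835,-0.246,0.25],-0.157,0],[[-0.835,-0.246,0.25],-0.157,0],[[-0.835,-0.246,0.25],-0.157,0],[[-0.835,-0.246,0.25],-0.157,0],[[-0.835,-0.246,0.25],-0.157,0],[[-0.835,-0.246,0.25],-0.157,0],[[-0.835,-0.246,0.25],-0.157,0]]'
python3 - <<'E'
from h import *
m,a=look("pics/d.png")
for c in("cap",):print([(np.round(d["position"],4),d["confidence"]) for d in models.pinpoint(c,"wrist")])
h=cv2.cvtColor(a,cv2.COLOR_RGB2HSV);o=cv2.inRange(h,(5,100,60),(22,255,255))
n,l,s,ce=cv2.connectedComponentsWithStats(o)
for i in range(1,n):
  if s[i,4]>60:
    r=cv2.minAreaRect(np.argwhere(l==i)[:,::-1].astype(np.float32));print(s[i],ce[i],bp(m,*ce[i],.043),r)
print(m["pose"])
E
```

```text
time: 1.72
tool_pos: [0.4701, 0.2688, 0.3053]
tool_rot: [3.141, 0.001, -3.036]
contact_force: [0.4, 0.7, 0.7]
opening: 0.0916
grip_force: 0.0
1.775 [0.4701 0.2688 0.3053] [ 3.14116705e+00  7.23518007e-04 -3.03607117e+00] [ 0.54479743 -0.40625338 -0.10273088]
[(array([0.4714, 0.2682, 0.0022]), 0.96)]
[229 189   8  33 220] [232.19545455 204.75      ] [0.4707 0.2488 0.043 ] ((232.5, 205.0), (32.0, 7.0), 90.0)
[274 190   9  33 221] [277.88235294 205.62443439] [0.4674 0.2866 0.043 ] ((277.649658203125, 206.0074920654297), (7.790268421173096, 32.20976257324219), 2.8624050617218018)
[ 80 274  13  26 118] [ 85.22881356 286.83898305] [0.5631 0.1224 0.043 ] ((86.0, 286.0000305175781), (6.565322399139404, 26.786516189575195), 23.198591232299805)
[418 274  14  51 267] [425.52434457 301.37078652] [0.5456 0.4343 0.043 ] ((424.5, 299.0), (50.0, 13.0), 90.0)
[ 79 306  16  19 102] [ 84.60784314 317.42156863] [0.5967 0.1198 0.043 ] ((84.92308044433594, 316.8846130371094), (20.246559143066406, 9.429903984069824), 56.3099365234375)
[ 242  336  270   14 2596] [392.38983051 343.8509245 ] [0.5962 0.4154 0.043 ] ((376.5, 342.5), (13.0, 269.0), 90.0)
[[-1.05565676e-01  9.48080793e-01  2.99997829e-01  3.89453960e-01]
 [ 9.94412295e-01  1.00564039e-01  3.21101405e-02  2.59564092e-01]
 [ 2.74014118e-04  3.01711259e-01 -9.53399308e-01  2.84778310e-01]
 [ 0.00000000e+00  0.00000000e+00  0.00000000e+00  1.00000000e+00]]
```

View pics/d.png

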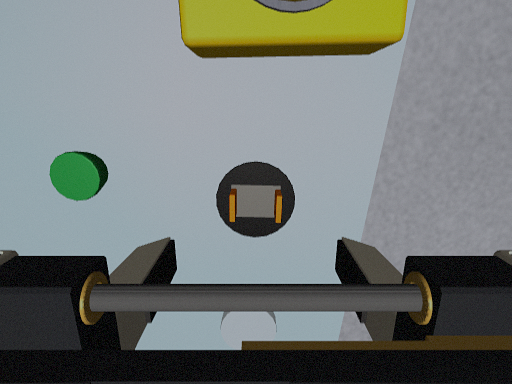

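The wrist view shows the cap at (256,200), with its tabs at (232,205) and (278,206). They line up with the fingers, so I descend and pinch.

```bash
python3 -m jog '[[[-0.002,-0.002,0.13],0,0],[[-0.002,-0.002,0.2],0,0],[[-0.002,-0.002,0.24],0,0],[[-0.002,-0.002,0.258],0,0],[[-0.002,-0.002,0.258],0,0],[[-0.002,-0.002,0.258],0,1],[[-0.002,-0.002,0.258],0,1],[[-0.002,-0.002,0.258],0,1],[[-0.002,-0.002,0.258],0,1],[[-0.002,-0.002,0.258],0,1],[[-0.002,-0.002,0.258],0,1],[[-0.002,-0.002,0.258],0,1]]' 30
```

```text
time: 3.32
tool_pos: [0.472, 0.267, 0.2019]
tool_rot: [3.141, 0.0, -3.038]
contact_force: [-1.6, -0.3, 2.5]
opening: 0.0284
grip_force: 30.0
```

```bash
python3 -m jog '[[[0,0,-0.05],0,1],[[0,0,-0.15],0,1],[[0,0,-0.3],0,1],[[0,-0.1,-0.45],0,1],[[-0.098,-0.981,-0.5],0,1],[[-0.098,-0.981,-0.5],0,1],[[-0.098,-0.981,-0.5],0,1],[[-0.098,-0.981,-0.5],0,1],[[-0.098,-0.981,-0.5],0,1],[[-0.098,-0.981,-0.5],0,1],[[-0.098,-0.981,-0.5],0,1],[[-0.098,-0.981,-0.5],0,1]]'
python3 -m jog '[[[0,0,0],0,1],[[0,0,0],0,1],[[0,0,0],0,1]]'
python3 - <<'E'
from h import *
m,a=look("pics/e.png")
for c in("port","cap"):
 for k in range(2):
  print(c,[(np.round(d["position"],4),round(d["confidence"],2)) for d in models.pinpoint(c,"wrist")]);m,a=look("pics/e.png")
print(px(m,[.552,-.119,.09]),m["pose"],m["camera_matrix"])
E
```

```text
time: 4.82
tool_pos: [0.5512, -0.119, 0.401]
tool_rot: [3.141, -0.001, -3.039]
contact_force: [0.9, 1.0, -1.2]
opening: 0.0283
grip_force: 30.0
time: 5.2
tool_pos: [0.5514, -0.1185, 0.4016]
tool_rot: [3.142, 0.0, -3.037]
contact_force: [-0.2, -0.1, -0.8]
opening: 0.0281
grip_force: 30.0
5.25 [ 0.5514 -0.1187  0.4016] [ 3.14154950e+00  1.96057235e-04 -3.03729801e+00] [ 0.40268944 -0.65741511 -1.07487069]
port [(array([ 0.5523, -0.1212,  0.0611]), 0.92), (array([ 0.61  , -0.3848,  0.0586]), 0.63)]
5.35 [ 0.5514 -0.119   0.4016] [ 3.14156053e+00  9.03955336e-05 -3.03774182e+00] [ 0.23251216  0.48054715 -0.77163325]
port [(array([ 0.5536, -0.1187,  0.0618]), 0.89), (array([ 0.6091, -0.3867,  0.0606]), 0.79)]
5.45 [ 0.5514 -0.1192  0.4015] [ 3.14150860e+00  7.73069096e-05 -3.03796837e+00] [ 0.08654901  0.06152831 -0.6074274 ]
cap [(array([ 0.5512, -0.1186,  0.2003]), 0.76)]
5.55 [ 0.5514 -0.1193  0.4015] [ 3.14148504e+00  4.64395027e-05 -3.03820300e+00] [ 0.62376759  0.18537047 -0.97354776]
cap [(array([ 0.553 , -0.1204,  0.2012]), 0.65)]
5.65 [ 0.5514 -0.1193  0.4015] [ 3.14156031e+00  4.57308084e-05 -3.03823853e+00] [-0.23392891  0.28619034 -0.91057266]
[256.4 191.4] [[-1.03733100e-01  9.48401738e-01  2.99622407e-01  4.70725270e-01]
 [ 9.94605165e-01  9.89432222e-02  3.11577285e-02 -1.28338836e-01]
 [-9.55625289e-05  3.01238081e-01 -9.53548955e-01  3.81044214e-01]
 [ 0.00000000e+00  0.00000000e+00  0.00000000e+00  1.00000000e+00]] [[306.08396317   0.         255.49840644]
 [  0.         306.08396317 201.16389731]
 [  0.           0.           1.        ]]
```

View pics/e.png

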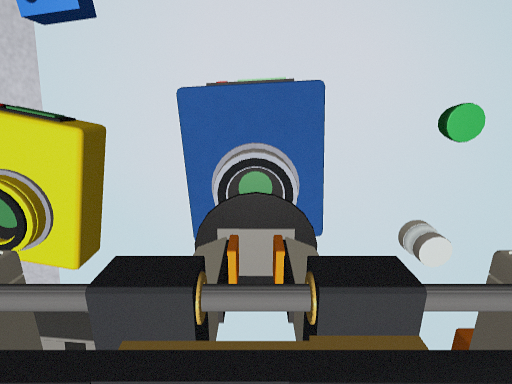

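The cap is held level and well centred in the gripper. The port shows at (256,187) but is partly hidden, so I back off 60 mm to measure the whole ring.

```bash
python3 -m jog '[[[0.08,0,0],0,1],[[0.15,0,0],0,1],[[0.15,0,0],0,1],[[0.15,0,0],0,1],[[0.15,0,0],0,1]]'
python3 - <<'E'
from h import *
m,a=look("pics/f.png")
for k in range(4):
  print([(np.round(d["position"],4),round(d["confidence"],2)) for d in models.pinpoint("port","wrist")][:1]);m,a=look("pics/f.png")
s=observe()
h=cv2.cvtColor(a,cv2.COLOR_RGB2HSV)
g=cv2.inRange(h,(50,60,40),(90,255,255));n,l,st,ce=cv2.connectedComponentsWithStats(g)
for i in range(1,n):
  if st[i,4]>150: print("green",st[i],ce[i],bp(m,*ce[i],.06))
# predicted flange outline
R=Ro.from_euler('xyz',s["tool_rot"]).as_matrix()
v=a.copy()
for dz in(.021,.017):
  c=np.array(s["tool_pos"])+[0,0,-.2015+dz]
  pts=[px(m,c+[.036*np.cos(t),.036*np.sin(t),0]) for t in np.linspace(0,6.28,90)]
  cv2.polylines(v,[np.array(pts,np.int32)],True,(255,0,255),1)
for r,z in((.029,.0),(.037,.0),(.042,-.005)):
  pts=[px(m,np.array([.553,-.119,.099+z])+[r*np.cos(t),r*np.sin(t),0]) for t in np.linspace(0,6.28,90)]
  cv2.polylines(v,[np.array(pts,np.int32)],True,(255,255,0),1)
cv2.imwrite("pics/g.png",cv2.resize(np.hstack([x[100:320,160:350] for x in(v,a)])[:,:,::-1],None,fx=2,fy=2.))
E
```

```text
time: 6.28
tool_pos: [0.4924, -0.1255, 0.4015]
tool_rot: [-3.142, 0.0, -3.038]
contact_force: [0.0, -0.2, -1.3]
opening: 0.0283
grip_force: 30.0
6.325 [ 0.4924 -0.1254  0.4014] [ 3.14147925e+00  1.99891722e-04 -3.03781466e+00] [ 0.10428991  0.35772142 -1.21753008]
[(array([ 0.608 , -0.3883,  0.062 ]), 0.67)]
6.425 [ 0.4922 -0.1254  0.4013] [ 3.14135955e+00 -1.16076760e-04 -3.03789078e+00] [ 0.56171543  0.41407627 -0.19524564]
[(array([ 0.6103, -0.3884,  0.0602]), 0.91)]
6.525 [ 0.492  -0.1254  0.4013] [ 3.14139662e+00 -1.26875271e-04 -3.03791813e+00] [ 0.05807894 -0.10259585  0.03292551]
[(array([ 0.6096, -0.387 ,  0.0609]), 0.76)]
6.625 [ 0.4919 -0.1254  0.4014] [ 3.14140937e+00 -1.28655879e-04 -3.03805155e+00] [-0.71608117 -0.30139827 -0.366855  ]
[(array([ 0.6108, -0.3873,  0.0633]), 0.68)]
6.725 [ 0.4918 -0.1255  0.4015] [ 3.14143418e+00 -1.83830643e-05 -3.03814102e+00] [ 0.91157295 -0.73712406 -0.87848545]
green [238 135  47   6 155] [260.67741935 137.67741935] [ 0.4431 -0.1258  0.06  ]
green [ 430  156   44   36 1204] [452.15946844 173.30149502] [0.4591 0.0819 0.06  ]
green [ 19 160  53  14 286] [ 44.72027972 165.98601399] [ 0.4963 -0.3505  0.06  ]
```

View pics/g.png

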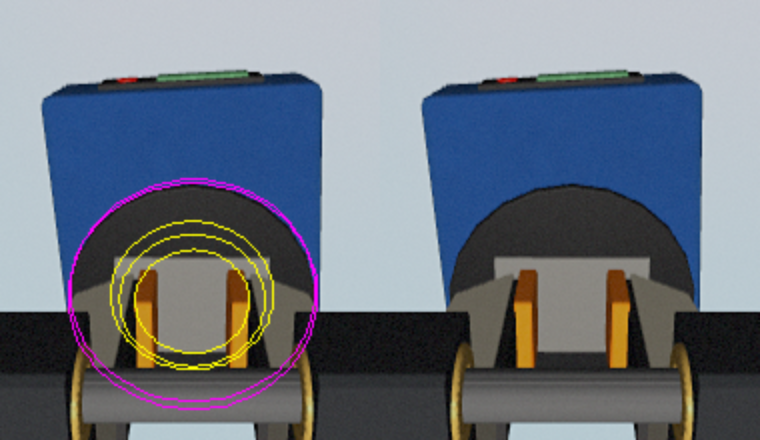

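I backed off the wrong way: image-up is world −x, so the cap now hides the port. I move to the far side instead.

```bash
python3 -m jog '[[[-0.325,-0.018,0],0,1],[[-0.325,-0.018,0],0,1],[[-0.325,-0.018,0],0,1],[[-0.325,-0.018,0],0,1],[[-0.325,-0.018,0],0,1],[[-0.325,-0.018,0],0,1]]'
python3 - <<'E'
from h import *
m,a=look("pics/f.png")
for k in range(4):
  print([(np.round(d["position"],4),round(d["confidence"],2)) for d in models.pinpoint("port","wrist")][:2]);m,a=look("pics/f.png")
s=observe()
h=cv2.cvtColor(a,cv2.COLOR_RGB2HSV)
g=cv2.inRange(h,(50,60,40),(90,255,255));n,l,st,ce=cv2.connectedComponentsWithStats(g)
for i in range(1,n):
  if st[i,4]>150: print("green",st[i],ce[i],bp(m,*ce[i],.06))
v=a.copy()
c=np.array(s["tool_pos"])+[0.0018,0,-.2015+.021]
for c,r,col in((c,.036,(255,0,255)),([.553,-.119,.099],.029,(255,255,0)),([.553,-.119,.099],.037,(255,255,0)),([.553,-.119,.094],.042,(255,0,0))):
  pts=[px(m,np.array(c)+[r*np.cos(t),r*np.sin(t),0]) for t in np.linspace(0,6.28,90)]
  cv2.polylines(v,[np.array(pts,np.int32)],True,col,1)
p=px(m,[.553,-.119,.09]).astype(int);print(p)
y0=max(p[1]-80,0);x0=max(p[0]-60,0)
print(x0,y0)
cv2.imwrite("pics/h.png",cv2.resize(np.hstack([x[y0:y0+150,x0:x0+130] for x in(v,a)])[:,:,::-1],None,fx=3,fy=3.))
E
```

```text
time: 7.48
tool_pos: [0.6209, -0.1193, 0.4025]
tool_rot: [-3.141, 0.001, -3.039]
contact_force: [0.3, -1.0, -0.9]
opening: 0.0281
grip_force: 30.0
7.525 [ 0.621  -0.1194  0.4024] [-3.14120785e+00  9.17026511e-04 -3.03870470e+00] [-0.30774337 -0.94739329 -0.66232712]
[(array([ 0.553 , -0.1171,  0.0616]), 0.9), (array([ 0.6125, -0.3894,  0.0612]), 0.65)]
7.625 [ 0.6213 -0.1193  0.4022] [-3.14134942e+00  7.82248850e-04 -3.03852194e+00] [-0.98598312  0.05453297 -0.4967837 ]
[(array([ 0.6089, -0.3824,  0.0609]), 0.66), (array([ 0.552 , -0.1192,  0.0623]), 0.56)]
7.725 [ 0.6215 -0.1193  0.4019] [-3.14145259e+00  4.89421606e-04 -3.03835481e+00] [ 0.0435158   0.40416692 -0.26131952]
[(array([ 0.555 , -0.1207,  0.0625]), 0.94), (array([ 0.6092, -0.3899,  0.063 ]), 0.55)]
7.825 [ 0.6217 -0.1192  0.4017] [-3.14157547e+00  2.85745376e-04 -3.03826386e+00] [-0.58913741 -0.37641282 -0.91320309]
[(array([ 0.5524, -0.1204,  0.06  ]), 0.95), (array([ 0.6093, -0.3869,  0.062 ]), 0.73)]
7.925 [ 0.6218 -0.1192  0.4015] [ 3.14152437e+00  4.95855321e-05 -3.03818847e+00] [-0.36950499  0.49893494 -0.99882192]
green [ 455   32   52   45 1714] [481.81796966  55.03792299] [0.4738 0.0822 0.06  ]
green [ 245  101   36   38 1077] [262.26462396 119.24512535] [ 0.5546 -0.12    0.06  ]
green [  0 137   8  29 172] [  2.88372093 153.14534884] [ 0.6169 -0.3867  0.06  ]
[264 119]
204 39
```

View pics/h.png

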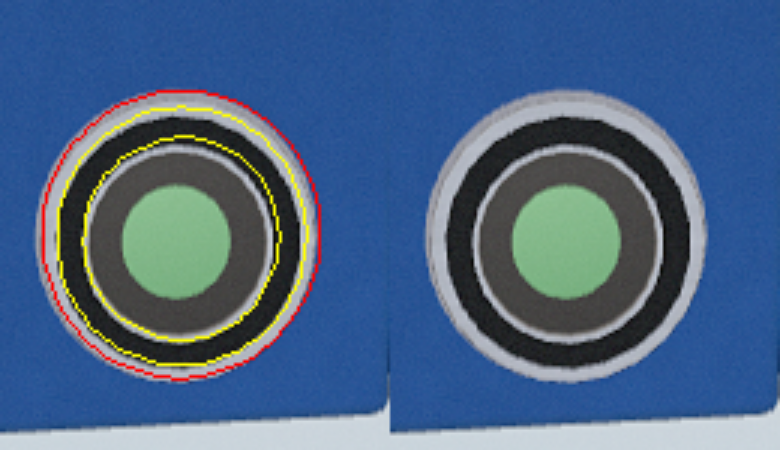

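The view from above the port is clear, with the black ring centred near (263,120). I fit the ring outline here, and the cap's flange outline in the same picture.

```bash
python3 - <<'E'
from h import *
from scipy.optimize import least_squares
a=cv2.imread("pics/f.png");m=cams.camera_model("wrist");s=observe();print(s["tool_pos"])
g=cv2.cvtColor(a,cv2.COLOR_BGR2GRAY).astype(np.float32);g=cv2.GaussianBlur(g,(0,0),.7)
K=np.array(m["camera_matrix"]);P=np.array(m["pose"])
def circ(c,r,t):
  X=np.array(c)+np.stack([r*np.cos(t),r*np.sin(t),0*t],1);q=(X-P[:3,3])@P[:3,:3]@K.T;return q[:,:2]/q[:,2:]
def edges(c,r,t,w,sgn):
  # strongest gradient along radial direction
  rr=np.linspace(r-w,r+w,61);L=np.stack([circ(c,x,t) for x in rr],1).astype(np.float32)
  v=cv2.remap(g,L[...,0],L[...,1],1);d=np.gradient(v,axis=1)*sgn;i=d.argmax(1)
  return L[np.arange(len(t)),i],d.max(1)
def fit(c0,sets,free):
  c=np.array(c0,float)
  for it in range(4):
    E=[(edges(c,r,t,w,sg)[0],r,t) for r,t,w,sg in sets]
    def f(p):
      cc=c0.copy();cc[:free]=p
      out=[]
      for e,r,t in E:
        C=circ(cc,r,np.linspace(0,2*np.pi,720));D=np.linalg.norm(e[:,None]-C[None],axis=2).min(1);out.append(D)
      return np.concatenate(out)
    r_=least_squares(f,c[:free],loss="soft_l1",f_scale=.5,diff_step=1e-4);c=np.array(c0,float);c[:free]=r_.x
  return c.round(4),np.sqrt(np.mean(r_.fun**2)).round(3)
t=np.linspace(0,2*np.pi,120,endpoint=False)
for w in(.004,.003):
  print("ring outer xyz",fit(np.array([.5525,-.1195,.096]),[(.037,t,w,1)],3))
  print("inner",fit(np.array([.5525,-.1195,.096]),[(.029,t,w,-1)],3))
tp=np.asarray(s["tool_pos"])
th=np.linspace(np.pi-1.0,np.pi+1.0,80)
c0=tp+[0.001,0,-.2015+.021]
print("flange",fit(c0.copy(),[(.036,th,.004,1)],2),tp)
v=a.copy()
cv2.polylines(v,[circ(c0,.036,t).astype(np.int32)],True,(255,0,255),1);print(circ(c0,.036,np.array([np.pi])))
cv2.imwrite("pics/i.png",v[40:340,130:400])
E
```

```text
[ 0.62175994 -0.11921828  0.40151287]
ring outer xyz (array([ 0.5548, -0.1201,  0.0923]), np.float64(0.319))
inner (array([ 0.5546, -0.1202,  0.0942]), np.float64(0.279))
ring outer xyz (array([ 0.5547, -0.1201,  0.0927]), np.float64(0.294))
inner (array([ 0.5547, -0.1202,  0.0941]), np.float64(0.283))
flange (array([ 0.622, -0.12 ,  0.221]), np.float64(0.394)) [ 0.62175994 -0.11921828  0.40151287]
[[263.32507242 193.84715294]]
```

View pics/i.png

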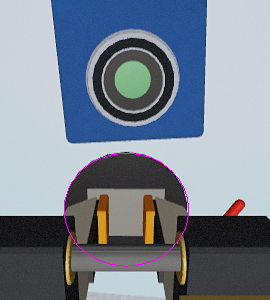

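```bash
python3 -m jog '[[[0.1686,0.0168,0],0,1],[[0.1686,0.0168,0.1],0,1],[[0.1686,0.0168,0.2],0,1],[[0.1686,0.0168,0.254],0,1],[[0.1686,0.0168,0.254],0,1],[[0.1686,0.0168,0.254],0,1],[[0.1686,0.0168,0.254],0,1]]'
python3 - <<'E'
from h import *
s=observe();print(s["tool_pos"],s["tool_rot"],s["contact_force"],s["torque"],toolshift([.554,-.1195,.29]))
E
```

```text
time: 8.8
tool_pos: [0.5544, -0.1196, 0.3012]
tool_rot: [-3.141, 0.002, -3.038]
contact_force: [-0.7, -0.2, -0.8]
opening: 0.0288
grip_force: 30.0
[ 0.55439072 -0.11958609  0.30122932] [-3.14058193e+00  2.27903252e-03 -3.03811551e+00] [-0.66121925 -0.20328461 -0.75126663] [ 0.07845665  0.01526944 -0.01270388] [0.001  0.0003 0.0281]
```

```bash
python3 -m jog '[[[0,0,0.01],0,1],[[0,0,0.02],0,1],[[0,0,0.025],0,1],[[0,0,0.025],0,1]]'; python3 -m jog '[[[0,0,0.005],0,1],[[0,0,0.01],0,1],[[0,0,0.01],0,1]]'
```

```text
time: 9.3
tool_pos: [0.554, -0.1195, 0.2896]
tool_rot: [3.141, -0.0, -3.038]
contact_force: [-0.2, 0.6, -0.9]
opening: 0.0283
grip_force: 30.0
time: 9.68
tool_pos: [0.554, -0.1195, 0.2857]
tool_rot: [3.141, -0.0, -3.038]
contact_force: [-0.4, 0.7, -1.3]
opening: 0.0282
grip_force: 30.0
```

```bash
python3 -m jog '[[[0,0,0.005],0,1],[[0,0,0.01],0,1],[[0,0,0.01],0,1]]'; python3 -m jog '[[[0,0,0.005],0,1],[[0,0,0.005],0,1]]';  python3 -m jog '[[[0,0,0.005],0,1],[[0,0,0.005],0,1]]'
```

```text
time: 10.05
tool_pos: [0.5541, -0.1195, 0.282]
tool_rot: [-3.142, 0.0, -3.038]
contact_force: [-0.3, 0.3, 2.3]
opening: 0.0285
grip_force: 30.0
time: 10.3
tool_pos: [0.5541, -0.1195, 0.2802]
tool_rot: [-3.141, 0.001, -3.038]
contact_force: [-0.8, 0.6, 4.5]
opening: 0.0284
grip_force: 30.0
time: 10.55
tool_pos: [0.5541, -0.1195, 0.2785]
tool_rot: [-3.141, 0.001, -3.038]
contact_force: [-1.2, 0.6, 7.3]
opening: 0.0285
grip_force: 30.0
```

The contact slope of about 1.7 N/mm matches the seal, and it is now pressed about 4.5 mm. I let the tabs spread while holding it down.

```bash
python3 -m jog '[[[0,0,0],0,0.65],[[0,0,0],0,0.6],[[0,0,0],0,0.55],[[0,0,0],0,0.53],[[0,0,0],0,0.53]]'; python3 -m jog '[[[0,0,0],0,0.48],[[0,0,0],0,0.4],[[0,0,0],0,0.35],[[0,0,0],0,0.35]]'
python3 - <<'E'
from h import *
m,a=look("pics/j.png")
print([(np.round(d["position"],4),round(d["confidence"],2)) for d in models.pinpoint("cap","wrist")])
E
```

```text
time: 11.18
tool_pos: [0.5542, -0.1196, 0.2784]
tool_rot: [-3.141, 0.001, -3.038]
contact_force: [0.2, 1.0, 5.0]
opening: 0.0432
grip_force: 3.5
time: 11.68
tool_pos: [0.554, -0.1195, 0.2779]
tool_rot: [3.142, 0.0, -3.038]
contact_force: [-0.3, -0.5, 4.2]
opening: 0.0594
grip_force: 2.0
11.725 [ 0.554  -0.1195  0.2779] [ 3.14150784e+00  8.37708053e-05 -3.03813184e+00] [ 0.09180049 -0.25656039  3.78963454]
[(array([ 0.5531, -0.1185,  0.0786]), 0.72)]
```

View pics/j.png

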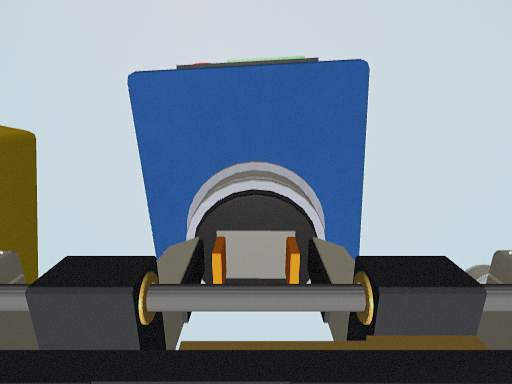

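The cap sits in the collar with its tabs spread at (218,260) and (293,260). The fingertips are just resting on the flange, so I lift straight up and check.

```bash
python3 -m jog '[[[0,0,-0.01],0,0.35],[[0,0,-0.03],0,0.2],[[0,0,-0.08],0,0.1],[[0,0,-0.2],0,0],[[-0.17,0,-0.3],0,0],[[-0.17,0,-0.3],0,0],[[-0.17,0,-0.3],0,0],[[-0.17,0,-0.3],0,0],[[-0.17,0,-0.3],0,0]]'
python3 - <<'E'
from h import *
m,a=look("pics/k.png")
print([(np.round(d["position"],4),round(d["confidence"],2)) for d in models.pinpoint("cap","wrist")])
h=cv2.cvtColor(a,cv2.COLOR_RGB2HSV);o=cv2.inRange(h,(5,100,60),(22,255,255))
n,l,s,ce=cv2.connectedComponentsWithStats(o)
for i in range(1,n):
  if s[i,4]>60: print(s[i],ce[i],bp(m,*ce[i],.12))
E
```

```text
time: 12.9
tool_pos: [0.6209, -0.1126, 0.3973]
tool_rot: [3.141, -0.002, -3.039]
contact_force: [0.2, -0.4, -0.2]
opening: 0.0918
grip_force: 0.0
12.95 [ 0.6211 -0.1126  0.3975] [ 3.14103362e+00 -1.19885376e-03 -3.03854097e+00] [ 0.25559731 -0.18163432  0.34925296]
[(array([ 0.5554, -0.1176,  0.0841]), 0.61)]
[228 109   8  31 191] [231.62303665 123.44502618] [ 0.5565 -0.1393  0.12  ]
[275 109   8  31 169] [278.61538462 125.36094675] [ 0.554  -0.1011  0.12  ]
[ 80 273  15  30 179] [ 86.37430168 287.35195531] [ 0.7241 -0.2664  0.12  ]
[404 273  28  52 446] [422.50672646 298.82959641] [0.7032 0.0597 0.12  ]
[ 79 309  17  16 148] [ 86.39189189 317.55405405] [ 0.7592 -0.2686  0.12  ]
[ 242  336  270   14 2765] [391.71898734 344.00759494] [0.7596 0.0426 0.12  ]
```

View pics/k.png

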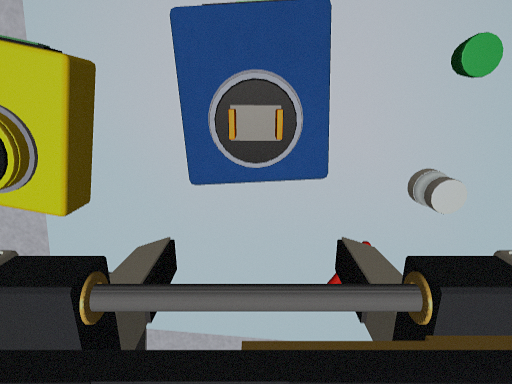

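The cap sits centred and level in the collar at (256,122). Its fins are 38 mm apart, which means fully spread, and at this height the tongues can only be under the rim. Handing in.

```bash
python3 -c "
from cell import robot
print(robot.hand_in())"
```

```text
the job is handed in; nothing more can be done
None
```

I handed the job in at about 13 s: the cap is on the blue reader's port with both tabs spread, and in the last picture it sits centred and level; the judge's verdict was not shown.

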